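Lock a reagent bottle away in the bolted box

ROBOT

A 6-joint arm with a two-finger parallel gripper is mounted at the origin on a cart in front of the work surface, level with it; the furniture and walls round the work are solid. World frame = base frame: x ahead of the robot, y to its left, z up, the work surface at z = 0. Lengths are in m, angles in rad, forces in N, time in s.
With the tool pointing down it reaches from about 0.25 to 0.725 m from the base axis. Payload 4 kg.
Tool frame: the origin (TCP) lies midway between the tips of the shut fingers; the grasp point (between the pads) lies 19 mm behind it (bot.grasp_offset is the distance from the TCP to the grasp point, in m); z points along the fingers, y is the direction in which the jaws open and shut (so a half turn about z gives the same grasp; the last joint's range is limited). The gripper opens to 85 mm and grips with 20 to 120 N. Pads are 22 mm wide; open, the fingers measure 114 mm over their backs; the gripper's body (76 mm by 85 mm) begins 54 mm behind the grasp point. The pads swing forward as they close: fully open they stand 13 mm farther back than shut.
Start: joints at [1.203, 0.241, 0.005, 1.335, 0, 1.571], TCP at [0.18, 0.467, 0.231] pointing down, gripper open.
Joint ranges: [-2.72, 2.72], [-1.05, 1.87], [-1.09, 1.28], [-1.99, 2.15], [-1.42, 1.44], [-3.14, 3.14]. Speed limits (rad/s): [2.79, 2.79, 3.14, 3.14, 3.14, 3.14].

INTERFACE

Orientations are given as a unit quaternion [x, y, z, w].
In Python, from workcell import sensors, optics, bot gives the robot as it stands.
- The arm moves only by the tool apply_moves, never from a script. Its argument "plan" is one flat list of numbers, 6 for each row, row after row: the shift along the tool's x, y, z in m, then the turn, a rotation vector about the tool's x, y, z in rad. In form: [tx, ty, tz, ax, ay, az, tx, ty, tz, ax, ay, az, ...]. A call has 1 to 12 rows; each row is the pose to reach, as a shift and turn from the pose commanded when the call began, along the tool's axes at that moment; what a row does not reach only later rows make up. A row lasts 1/12 s, in which the tool goes at most 41.7 mm and 7.16 degrees, less where a joint would pass 70% of its speed; a pose out of reach is approached as far as the arm can. A call with a gripper value outside its range is refused whole. "grip" is the finger opening in m, from 0 to 0.0854, set as the call begins (left out, the last holds). The fingers move at their own pace and stop on an object; the grip force is fixed at half the most. Time passes only in rows, so rows that repeat a pose let the fingers close. It gives the time, the measured TCP pose, the force and the opening at its end, in the units of the state.
- sensors.get_obs(): the state, without advancing time (a new reading comes with each control period).
- optics.camera(name): name is "scene" or "side" or "wrist"; returns a dict with "pixels" (400x640x3 uint8, red, green, blue), "fx", "fy", "cx", "cy" (pixels), "k1" (the pictures are not rectified: a ray, as slopes to the right and down, at radius r is drawn at 1 + k1 r^2 times it, then the intrinsics apply), "pose" (4x4, takes a point from camera to world coordinates); the wrist camera has in their place "tool_from_camera" (4x4, takes a point from camera to tool coordinates, whose origin is the TCP and whose axes are the flange's). Camera axes: x right, y up, looking along -z (the intrinsics and any distortion apply to the point x, -y, -z); pixel columns grow to the right and rows downward; lengths in m; the calibration is good to about 2 mm. A picture is of the moment at which its call begins: read the wrist's pose just before it. There is no depth.
- bot.job_done(): hands the job in, once; it reports no verdict.
The state is a dict: "clock": time; "joint_pos": joint angles; "joint_vel": joint speeds; "tau": joint torques, N m; "eef_pos": TCP position; "tool_rot": TCP orientation; "ft_force": force on the tool from outside, world axes, zero at the start; "ft_torque": the same for the moment, N m; "grip_width": finger opening in m.
Only numpy, scipy, OpenCV 4.12 (cv2) and the standard library are available. Lean on these libraries where they do the work, as an engineer would, in place of code of your own. Each camera call takes 0.05 s, during which the arm holds its last target.

TASK

Put the brown reagent bottle away under lock: stand it upright on the floor of the open blue box, setting it down rather than dropping it, and let go. Then shut the lid completely, and only after that slide the lid's bolt by its red knob fully home into the keeper at the right-hand end of the box. Leave the carton, the weighing boats and the hand lens where they are.

Things in the scene. Friction and masses are not known exactly. Their poses are not given: they have to be found in the camera images.
- bottle: Loose brown (amber) bottle with white cap, 55 g, the only such bottle on the worktop: body 35 mm in diameter to 56 mm height, cap 22 mm in diameter, 71 mm high in all. Origin at the centre of its underside, z up.
- box: Blue steel box fixed to the worktop, open at the top, outside 140 (x) x 180 (y) x 85 mm high, walls and floor 4 mm; the bottle fits under the shut lid. Origin at the centre of its underside; z up, x to the hinge side (away from the robot), y to the left; turned up to about 16 degrees either way.
- box_floor (a point): A point on the box's inner floor (top face), 30 mm to the left (+y) of the middle, a roomy place for the bottle. Axes as the box.
- lid (a joint): Lid angle (rad): 0 fully shut, 1.57 upright, starts open at 1.65 to 2.0 (leaning back, away from the robot), stop at 2.05. Stiff friction hinge (about 0.4 N m): the lid stays where it is left and must be pushed all the way down. Lid 142 mm from hinge to front edge, 178 mm wide, 4 mm thick; a black finger lip 60 mm wide, 8 mm thick stands 17 mm beyond the front edge, left of the middle.
- lid_push (a point): Point on the lid's outer (upper when shut) face, a clear spot for pushing the lid: 125 mm from the hinge line, 45 mm left of the middle. Moves with the lid. Its x axis points towards the hinge, y as the box's y, z out of the outer face (up when shut, to the rear when upright).
- keeper_mouth (a point): Centre of the entry of the keeper, a steel loop fixed on the outside of the box's right-hand (-y) end wall; 99.5 mm above the worktop. Its 16 x 16 mm opening runs 22 mm from here along the box's -y. The keeper is 28 mm wide (x), its top 12 mm above this point. Axes as the box.
- lid_hinge (a point): Middle of the lid's hinge line, which runs along the box's y: at box x = +70 mm, 85.5 mm above the worktop, level with the lid's underside when shut. Axes as the box.
- bolt (a joint): Bolt travel along the lid (m): 0 drawn back, 0.040 fully home (solid stop); starts at 0 to 0.010. It slides toward the box's -y with about 2.5 N friction and stays where left. Bolt 12 mm thick; at 0 its round tip is 12 mm short of the keeper, from 0.034 it is right through. It goes in only with the lid shut; with the bolt out the lid cannot shut.
- bolt_knob (a point): On the bolt's knob, a red post 14 mm in diameter rising from the lid's outer face, 20 mm behind the front edge, in the lid's right half. With the lid shut this point is 125.5 mm above the worktop, 36 mm above the lid's face; the post ends 12 mm above it. The guide straps and the keeper, which fingers must clear, rise to 16 and 14 mm below it. Moves with lid and bolt; y as the box's y.
- carton: Loose white folding carton, 46 x 76 x 74 mm high; origin at the centre of its underside. Leave alone.
- boats: Loose stack of white square weighing boats, 70 x 70 x 25 mm; origin at the centre of the underside. Leave alone.
- lens: Loose folding hand lens lying flat, 44 x 83 x 9 mm; origin at the centre of the underside. Leave alone.
Mind the look-alikes: they are no part of the job. Leave any pink look-alike of the bottle alone.

How it is judged:
On the way, in this order (a step that is already met when the one before it is completed fails the run):
1. the bottle stands upright on the floor of the box, let go, with the lid still open (x of bottle in the frame of box between -0.06 and 0.06 m and y of bottle in the frame of box between -0.08 and 0.08 m and z of bottle in the frame of box below 0.012 m and angle between bottle's own z axis and vertical below 0.12 rad and contact force between the fingers and bottle below 0.05 N and value of joint lid above 0.5 rad), for 0.2 s.
2. the lid is fully shut with the bolt not yet in the keeper (value of joint lid below 0.03 rad and value of joint bolt below 0.014 m), for 0.2 s.
3. the bolt is fully home in the keeper (value of joint bolt above 0.036 m and value of joint lid below 0.03 rad), for 0.2 s.
At the end, for the whole second after the job is handed in: The bottle stands upright (within 0.12 rad) and at rest on the floor of the box, the lid is shut (under 0.03 rad) and the bolt is home (at least 36 of its 40 mm, right through the keeper) (all of step 3 and x of bottle in the frame of box between -0.06 and 0.06 m and y of bottle in the frame of box between -0.08 and 0.08 m and z of bottle in the frame of box below 0.012 m and angle between bottle's own z axis and vertical below 0.12 rad and linear speed of bottle below 0.02 m/s); the robot touches nothing.
It fails at once if the carton is pushed more than 30 mm from its place or tipped over (distance of carton from where it was at the start of the episode above 0.03 m or angle between carton's own z axis and vertical above 0.5 rad).
It fails at once if the stack of weighing boats is pushed more than 30 mm from its place or tipped over (distance of boats from where it was at the start of the episode above 0.03 m or angle between boats's own z axis and vertical above 0.5 rad).
It fails at once if the hand lens is pushed more than 30 mm from its place or tipped over (distance of lens from where it was at the start of the episode above 0.03 m or angle between lens's own z axis and vertical above 0.5 rad).
It fails at once if the bottle is let go over the box more than 30 mm above the worktop (dropped in) (contact force between the fingers and bottle below 0.05 N and z of bottle in the frame of box above 0.03 m and horizontal distance between bottle and box below 0.09 m).
It also fails if it takes over 69 s, if anything falls off the work surface, if the arm or the gripper's body presses on something with over 40 N, if the wrist force passes 120 N, or if a joint passes its speed limit or range.

## Working session

There is one attempt and no reset: what is moved stays moved. The work goes in short steps, Python scripts to look and compute and a tool call to move; the robot and the scene stay as the last step left them, time stands still between calls to the robot, and variables do not carry over. Pictures are saved under pics/ and viewed, and the job is handed in when it is done.

Besides the shell and the picture viewer there is one more tool, called after "Request:" in YAML: its name, and indented under it one key for each argument. apply_moves: Moves the arm, as the interface text tells. Its arguments: {"type":"object","properties":{"plan":{"type":"array","items":{"type":"number"}},"grip":{"type":"number"}},"required":["plan"]}

```bash
ls; mkdir -p pics
python3 - <<'E'
from workcell import sensors, optics, bot
import cv2
print(sensors.get_obs()); print(bot.grasp_offset)
for n in ["scene","side","wrist"]:
    c=optics.camera(n); cv2.imwrite(f"pics/{n}0.png",c["pixels"][:,:,::-1])
    print({k:v for k,v in c.items() if k!="pixels"})
E
```

```text
pics
{'clock': 0.0, 'joint_pos': array([1.20298411e+00, 2.41421188e-01, 3.75535363e-03, 1.33519800e+00,
       1.68409526e-05, 1.57081963e+00]), 'joint_vel': array([-0.00022014,  0.00041235,  0.00131864, -0.0020279 , -0.00195917,
        0.00098136]), 'tau': array([ 2.24023082e-03, -3.72316146e+01,  2.52408814e+01,  1.69358833e-02,
        2.06535551e-04,  4.92475223e-06]), 'eef_pos': array([0.17956098, 0.46598471, 0.23042073]), 'tool_rot': array([ 1.82882565e-01,  9.83134222e-01, -1.01478264e-03, -1.97310207e-04]), 'ft_force': array([-0.22608156,  0.25545138, -0.59760151]), 'ft_torque': array([ 0.01575265,  0.00349073, -0.01341548]), 'grip_width': 0.08564114337145555}
0.0187
{'fx': 453.2564136684954, 'fy': 453.2564136684954, 'cx': 321.4359324222912, 'cy': 204.16608943942904, 'k1': -0.10532718439777738, 'pose': array([[ 0.77803791,  0.46833874, -0.41870733,  0.10224405],
       [-0.62805568,  0.56476264, -0.53534029, -0.58231049],
       [-0.01425034,  0.67948656,  0.73354955,  0.87891358],
       [ 0.        ,  0.        ,  0.        ,  1.        ]])}
{'fx': 423.15054006315887, 'fy': 423.15054006315887, 'cx': 323.98122423955675, 'cy': 195.5584485530933, 'k1': -0.07930922642699573, 'pose': array([[ 0.91855046,  0.26716222, -0.29135786,  0.20253391],
       [-0.39514919,  0.59994235, -0.69564811, -0.84531904],
       [-0.01105297,  0.75411771,  0.65664625,  0.88599104],
       [ 0.        ,  0.        ,  0.        ,  1.        ]])}
{'fx': 288.02669672322304, 'fy': 288.02669672322304, 'cx': 318.99004052846215, 'cy': 201.01377200291657, 'k1': -0.02063548149095846, 'tool_from_camera': array([[ 8.19682823e-04,  9.61017747e-01,  2.76485476e-01,
         7.07914066e-02],
       [ 9.99999588e-01, -8.95508139e-04,  1.47988709e-04,
        -1.00424511e-04],
       [ 3.89814770e-04,  2.76485241e-01, -9.61018085e-01,
        -1.42305043e-01],
       [ 0.00000000e+00,  0.00000000e+00,  0.00000000e+00,
         1.00000000e+00]])}
```

View pics/scene0.png

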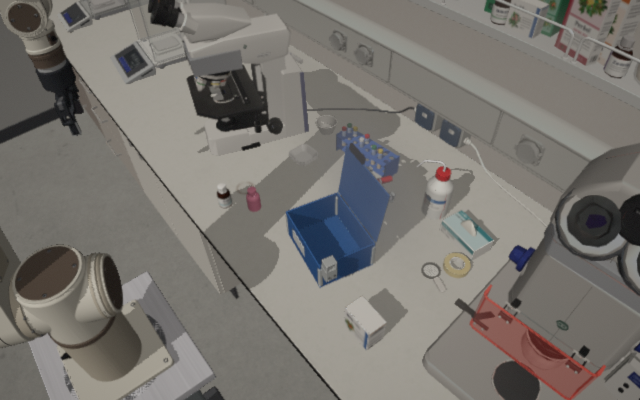

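View pics/side0.png

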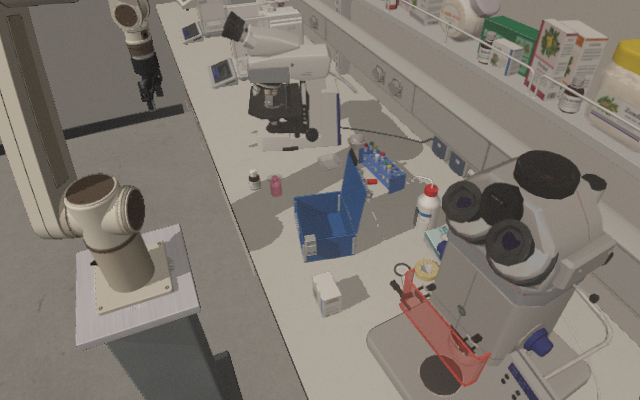

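View pics/wrist0.png

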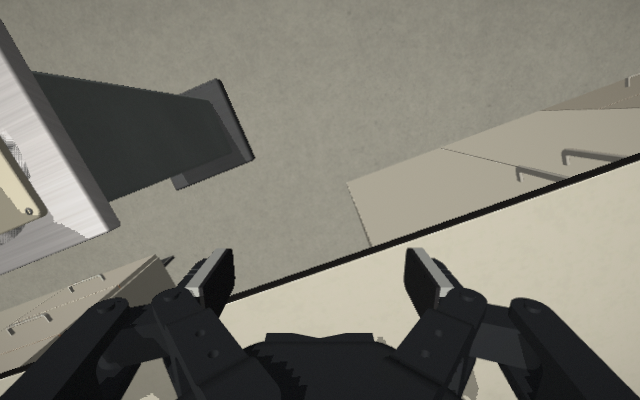

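The scene view shows the brown, white-capped bottle at (224,195) and a pink bottle at (253,198). The open box is at about (335,235) and the carton at (365,320). The side view shows the same: bottle (254,180), pink bottle (276,186), box (325,225).

```bash
cat > h.py <<'E'
import numpy as np, cv2
from workcell import sensors, optics, bot
from scipy.spatial.transform import Rotation as R
def cam(n):
    if n=="wrist":
        o=sensors.get_obs()
        c=optics.camera(n); T=np.eye(4); T[:3,:3]=R.from_quat(o["tool_rot"]).as_matrix(); T[:3,3]=o["eef_pos"]
        c["pose"]=T@c["tool_from_camera"]
    else: c=optics.camera(n)
    return c
def ray(c,u,v):
    K=np.array([[c["fx"],0,c["cx"]],[0,c["fy"],c["cy"]],[0,0,1]]); 
    p=cv2.undistortPoints(np.array([[[u,v]]],float),K,np.array([c["k1"],0,0,0,0]))[0,0]
    d=c["pose"][:3,:3]@np.array([p[0],-p[1],-1]); return c["pose"][:3,3],d/np.linalg.norm(d)
def onz(c,u,v,z):
    o,d=ray(c,u,v); return o+d*(z-o[2])/d[2]
def two(c1,p1,c2,p2):
    o1,d1=ray(c1,*p1);o2,d2=ray(c2,*p2)
    t=np.linalg.lstsq(np.c_[d1,-d2],o2-o1,rcond=None)[0]
    a=o1+d1*t[0];b=o2+d2*t[1]; return (a+b)/2,np.linalg.norm(a-b)
def proj(c,P):
    P=np.asarray(P,float); T=np.linalg.inv(c["pose"]); q=T[:3,:3]@P+T[:3,3]
    x,y=q[0]/-q[2],-q[1]/-q[2]; s=1+c["k1"]*(x*x+y*y)
    return np.array([c["cx"]+c["fx"]*x*s,c["cy"]+c["fy"]*y*s])
def crop(c,u0,v0,w,h,k,name):
    im=c["pixels"][v0:v0+h,u0:u0+w,::-1]
    cv2.imwrite(name,cv2.resize(im,None,fx=k,fy=k,interpolation=cv2.INTER_CUBIC))
E
python3 - <<'E'
from h import *
c=cam("scene"); crop(c,200,120,200,150,4,"pics/s1.png")
d=cam("side"); crop(d,235,140,200,150,4,"pics/d1.png")
crop(c,270,220,200,150,4,"pics/s2.png")
E
```

```text
(no output)
```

View pics/s1.png

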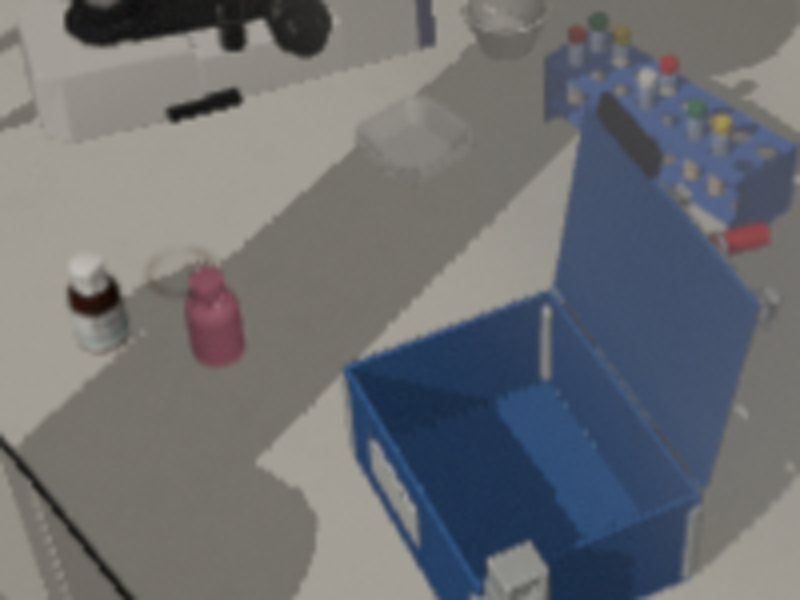

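View pics/d1.png

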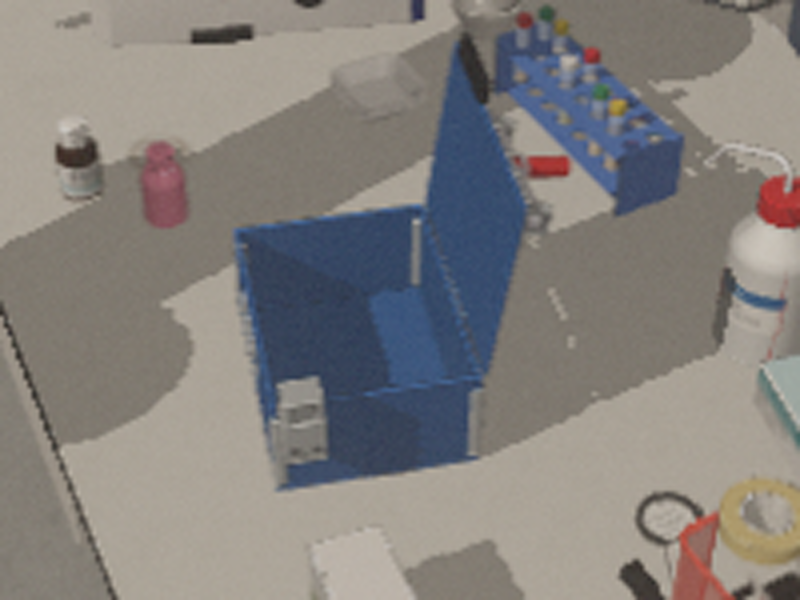

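View pics/s2.png

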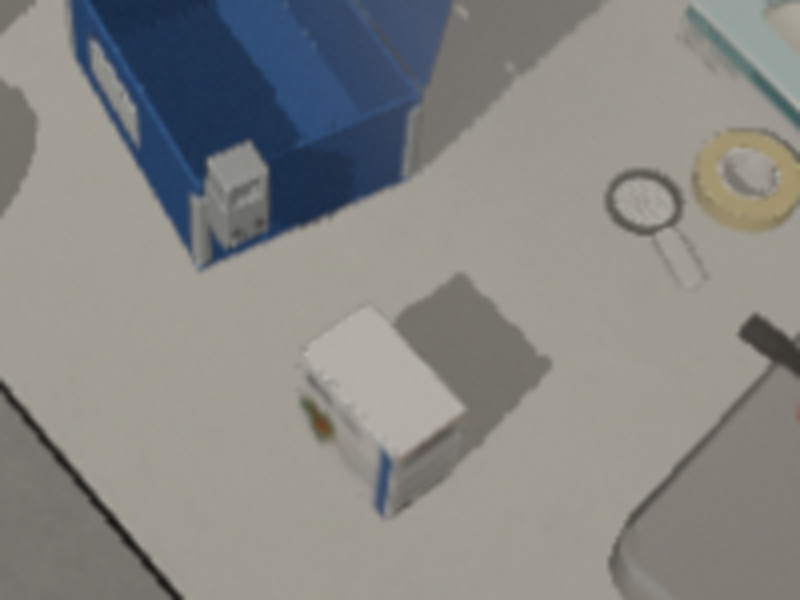

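Candidates in the scene view: the brown body with white cap at (224,195), the pink bottle at (253,198), and shelf bottles at (500,10) and (617,60), which are not on the worktop. The close crop confirms that (224,195) is the amber bottle with the white cap.

Run:
```python
from h import *
np.set_printoptions(precision=4,suppress=True)
c=cam("scene"); d=cam("side")
S1=lambda x,y:(200+x/4,120+y/4); S2=lambda x,y:(270+x/4,220+y/4); D1=lambda x,y:(235+x/4,140+y/4)
print("cap",two(c,S1(86,262),d,D1(73,124)), onz(c,*S1(86,264),.071),onz(d,*D1(73,124),.071))
print("bottom",onz(c,*S1(103,340),.0),onz(d,*D1(82,193),.0))
print("pink cap",onz(c,*S1(207,273),.071),onz(d,*D1(159,148),.071))
FL=(S1(348,370),D1(238,232));BL=(S1(552,293),D1(423,207));BR=(S1(698,495),D1(482,378))
for n,p in zip(("FL","BL","BR"),(FL,BL,BR)): print(n,onz(c,*p[0],.085),onz(d,*p[1],.085),two(c,p[0],d,p[1]))
print("FRbot",onz(c,*S2(200,268),0),onz(d,*D1(280,488),0))
lt=two(c,S1(601,95),d,D1(461,38)); print("lip",lt)
print("lid right top",two(c,S1(755,302),d,D1(523,212)))
# carton top
for p in [(303,352),(366,305),(464,408),(395,455)]: print("carton",onz(c,*S2(*p),.074))
print("boats?",onz(c,*S1(413,140),.025))
for p in [(75,255),(88,255),(100,270),(80,350),(105,352),(125,340)]: pass
```

```text
cap (array([0.4084, 0.2237, 0.0671]), np.float64(0.001849530352016052)) [0.4069 0.2191 0.071 ] [0.4066 0.2176 0.071 ]
bottom [0.4059 0.2194 0.    ] [0.4055 0.2178 0.    ]
pink cap [0.4623 0.1623 0.071 ] [0.4594 0.1606 0.071 ]
FL [0.4762 0.028  0.085 ] [0.4765 0.0279 0.085 ] (array([0.4767, 0.0287, 0.0842]), np.float64(0.00012171654721194004))
BL [ 0.6094 -0.0005  0.085 ] [ 0.6092 -0.0011  0.085 ] (array([0.61  , 0.0003, 0.0838]), np.float64(0.0002781232962811658))
BR [ 0.5708 -0.1705  0.085 ] [ 0.5719 -0.1722  0.085 ] (array([ 0.5745, -0.1673,  0.079 ]), np.float64(0.0003406204132436439))
FRbot [ 0.4406 -0.138   0.    ] [ 0.4404 -0.1375  0.    ]
lip (array([ 0.6279, -0.0167,  0.2399]), np.float64(0.0022041533251742993))
lid right top (array([ 0.5951, -0.1714,  0.2209]), np.float64(0.0034409919335984993))
carton [ 0.421  -0.2468  0.074 ]
carton [ 0.4636 -0.2467  0.074 ]
carton [ 0.4613 -0.3209  0.074 ]
carton [ 0.4182 -0.3178  0.074 ]
boats? [0.6701 0.2234 0.025 ]
```

Request:
apply_moves:
  plan: [-0.03,-0.015,0.005,0,0,-0.015,-0.06,-0.03,0.012,0,0,-0.03,-0.09,-0.045,0.02,0,0,-0.045,-0.12,-0.06,0.028,0,0,-0.06,-0.15,-0.075,0.036,0,0,-0.075,-0.18,-0.09,0.044,0,0,-0.09,-0.21,-0.105,0.052,0,0,-0.105,-0.24,-0.12,0.06,0,0,-0.12,-0.27,-0.135,0.068,0,0,-0.135,-0.29,-0.145,0.073,0,0,-0.147,-0.301,-0.15,0.075,0,0,-0.152,-0.301,-0.15,0.075,0,0,-0.152]
  grip: 0.065

```text
clock: 1.35
eef_pos: [0.408, 0.2163, 0.1557]
tool_rot: [0.11, 0.994, -0.0, -0.0]
ft_force: [-0.6, 0.7, -0.6]
grip_width: 0.0648
```

Run:
```python
from h import *
o=sensors.get_obs(); print(o["eef_pos"],o["tool_rot"],o["grip_width"],o["ft_force"],o["clock"])
c=cam("wrist"); cv2.imwrite("pics/w1.png",c["pixels"][:,:,::-1])
print(proj(c,[.4068,.2184,.071]),proj(c,[.461,.1615,.071]))
```

```text
[0.40800013 0.21633759 0.15568517] [ 1.09711787e-01  9.93963313e-01 -4.97063173e-04 -9.96720419e-05] 0.06481187949164766 [-0.60458102  0.68908122 -0.61642608] 1.35
[321.26543137 205.56033009] [271.83631997 275.82308416]
```

View pics/w1.png

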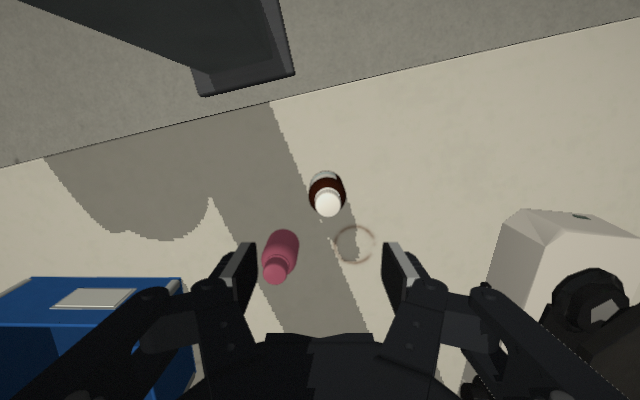

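Run:
```python
from h import *
c=cam("wrist"); im=c["pixels"]; crop(c,290,150,80,80,7,"pics/w1c.png")
hsv=cv2.cvtColor(im,cv2.COLOR_RGB2HSV); 
roi=hsv[160:220,300:355]; m=(roi[:,:,2]>190)&(roi[:,:,1]<40)
n,l,s,ce=cv2.connectedComponentsWithStats(m.astype(np.uint8)); print(s,ce+[300,160])
print(onz(c,328,202,.071), onz(c,327,196,.04))
o=sensors.get_obs(); print(np.array(o["eef_pos"]))
```

```text
[[   0    0   55   60 2826]
 [  16   29   11    7   16]
 [  29   30    5    2    5]
 [  15   33   24   25  453]] [[327.16525124 186.99115357]
 [320.125      191.5       ]
 [331.         190.4       ]
 [326.16777042 205.07064018]]
[0.40422607 0.22552367 0.071     ] [0.40735878 0.22483671 0.04      ]
[0.40674253 0.2180991  0.15623334]
```

View pics/w1c.png

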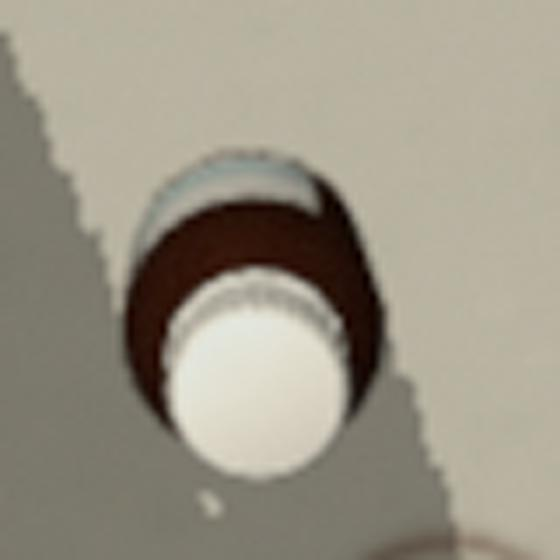

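Run:
```python
from h import *
o=sensors.get_obs(); c=cam("wrist"); crop(c,290,150,80,80,7,"pics/w1c.png")
im=c["pixels"]; g=im.min(2)[180:225,305:350]; m=(g>170).astype(np.uint8)
n,l,s,ce=cv2.connectedComponentsWithStats(m); print(s,ce+[305,180])
i=1+np.argmax(s[1:,4]*1.0*(s[1:,4]<900)); u,v=ce[i]+[305,180]
P=onz(c,u,v,.071); print(u,v,P,o["eef_pos"],o["tool_rot"],proj(c,[.4068,.2184,.071]))
Rm=R.from_quat(o["tool_rot"]).as_matrix(); print(Rm, Rm.T@(P-o["eef_pos"]))
```

```text
[[   0    0   45   45 1540]
 [  10   10   18    7   24]
 [   9   14   24   24  461]] [[327.56753247 201.07272727]
 [322.33333333 191.625     ]
 [325.34707158 205.63774403]]
325.3470715835141 205.63774403470717 [0.40646863 0.22350245 0.071     ] [0.40674253 0.2180991  0.15623334] [ 1.08423090e-01  9.94104797e-01  5.48586487e-05 -2.88453290e-04] [319.39827005 207.27895285]
[[-9.76488701e-01  2.15567859e-01 -5.61609711e-04]
 [ 2.15567796e-01  9.76488861e-01  1.71620486e-04]
 [ 5.85401488e-04  4.65204976e-05 -9.99999828e-01]] [0.00138236 0.00521329 0.0852344 ]
```

Request:
apply_moves:
  plan: [0.001,0.004,0.02,0,0,0,0.001,0.004,0.045,0,0,0,0.001,0.004,0.07,0,0,0,0.001,0.004,0.09,0,0,0,0.001,0.004,0.105,0,0,0,0.001,0.004,0.118,0,0,0,0.001,0.004,0.127,0,0,0,0.001,0.004,0.131,0,0,0,0.001,0.004,0.131,0,0,0,0.001,0.004,0.131,0,0,0]

```text
clock: 2.33
eef_pos: [0.4067, 0.223, 0.0258]
tool_rot: [0.107, 0.994, 0.0, 0.0]
ft_force: [0.6, -0.3, 1.6]
grip_width: 0.065
```

Run:
```python
from h import *
o=sensors.get_obs(); print(o["eef_pos"],o["tool_rot"],o["grip_width"],o["ft_force"],o["clock"])
c=cam("wrist"); cv2.imwrite("pics/w2.png",c["pixels"][:,:,::-1])
```

```text
[0.40673246 0.22304155 0.02578675] [1.07315772e-01 9.94224933e-01 1.97991743e-04 2.61240250e-04] 0.0650341506952451 [ 0.55243588 -0.26982352  1.6456809 ] 2.3333
```

View pics/w2.png

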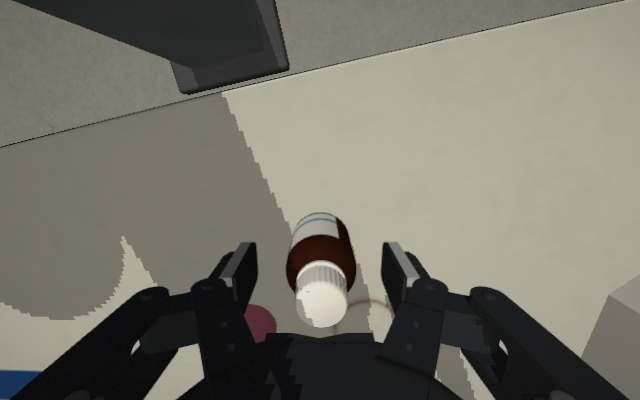

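The bottle (cap at 322,303) stands centred between the pads, which are at columns 245 and 395.

Run:
```python
from h import *
o=sensors.get_obs();c=cam("wrist");p=o["eef_pos"]
for z in (.0,.044,.056,.071): print(z,proj(c,[p[0],p[1],z]))
print(onz(c,322,305,.071))
```

```text
0.0 [318.96417744 235.09113246]
0.044 [319.01058258 270.65160299]
0.056 [319.02854571 284.40763268]
0.071 [319.05609676 305.49595891]
[0.40712208 0.22427415 0.071     ]
```

Tool-x is aligned too. Closing the fingers.

Request:
apply_moves:
  plan: [0,0,0,0,0,0,0,0,0,0,0,0,0,0,0,0,0,0,0,0,0,0,0,0,0,0,0,0,0,0,0,0,0,0,0,0]
  grip: 0.02

```text
clock: 2.93
eef_pos: [0.4073, 0.2228, 0.0261]
tool_rot: [0.108, 0.994, 0.001, 0.001]
ft_force: [-0.1, -0.5, 6.3]
grip_width: 0.0336
```

Request:
apply_moves:
  plan: [0,0,0,0,0,0,0,0,0,0,0,0]

```text
clock: 3.1
eef_pos: [0.4073, 0.2228, 0.0261]
tool_rot: [0.108, 0.994, 0.001, 0.001]
ft_force: [-1.0, -0.3, 6.1]
grip_width: 0.0337
```

Request:
apply_moves:
  plan: [0,0,-0.008,0,0,0,0,0,-0.022,0,0,0,0,0,-0.042,0,0,0,0,0,-0.065,0,0,0,0,0,-0.09,0,0,0,0,0,-0.113,0,0,0,0,0,-0.133,0,0,0,0,0,-0.148,0,0,0,0,0,-0.157,0,0,0,0,0,-0.16,0,0,0,0,0,-0.16,0,0,0]

```text
clock: 4.02
eef_pos: [0.4068, 0.2225, 0.1857]
tool_rot: [0.108, 0.994, 0.0, 0.0]
ft_force: [0.6, 0.1, -1.8]
grip_width: 0.0336
```

Request:
apply_moves:
  plan: [-0.005,-0.008,0,0,0,0,-0.018,-0.026,0,0,0,0,-0.034,-0.05,0,0,0,0,-0.051,-0.075,0,0,0,0,-0.068,-0.1,0,0,0,0,-0.085,-0.125,0,0,0,0,-0.102,-0.15,0,0,0,0,-0.119,-0.175,0,0,0,0,-0.136,-0.2,0,0,0,0,-0.15,-0.222,0,0,0,0,-0.161,-0.238,0,0,0,0,-0.1676,-0.2465,0,0,0,0]

```text
clock: 5.02
eef_pos: [0.517, -0.057, 0.1836]
tool_rot: [0.109, 0.994, -0.0, -0.001]
ft_force: [-0.0, 0.9, -0.4]
grip_width: 0.0336
```

Request:
apply_moves:
  plan: [0,0,0,0,0,0,0,0,0,0,0,0,0,0,0,0,0,0]

```text
clock: 5.27
eef_pos: [0.5167, -0.0534, 0.1847]
tool_rot: [0.107, 0.994, 0.0, -0.001]
ft_force: [0.3, 0.1, -0.4]
grip_width: 0.0337
```

Run:
```python
from h import *
o=sensors.get_obs(); print(o["eef_pos"],o["tool_rot"],o["grip_width"],o["ft_force"],o["clock"])
c=cam("wrist"); cv2.imwrite("pics/w3.png",c["pixels"][:,:,::-1])
c=cam("scene"); crop(c,260,100,160,200,3,"pics/s3.png")
```

```text
[ 0.51670405 -0.05338948  0.1846784 ] [ 1.07301313e-01  9.94226105e-01  2.20106916e-04 -9.12689759e-04] 0.033720313057754546 [ 0.33819803  0.06476959 -0.43390197] 5.2667
```

View pics/w3.png

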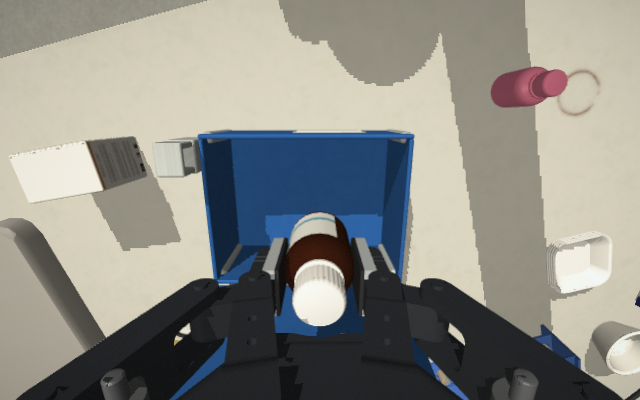

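View pics/s3.png

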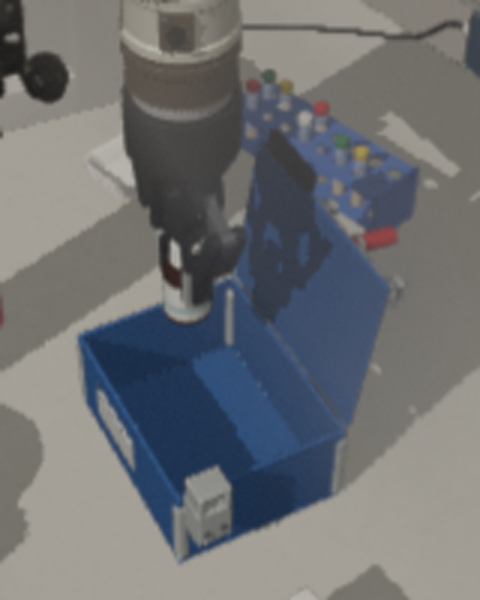

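The wrist view shows the bottle held over the box. The front rim corners are at about (200,136) and (414,133), and the keeper is at about (175,158).

Run:
```python
from h import *
c=cam("wrist"); crop(c,140,100,160,100,5,"pics/w3a.png"); crop(c,320,100,160,100,5,"pics/w3b.png")
a=onz(c,200,135,.085);b=onz(c,414,133,.085); print(a,b,np.linalg.norm(a-b),np.degrees(np.arctan2(*(b-a)[[1,0]])))
```

```text
[ 0.43966446 -0.13682401  0.085     ] [0.475488   0.03592968 0.085     ] 0.17642891906490715 78.28474458015316
```

View pics/w3a.png

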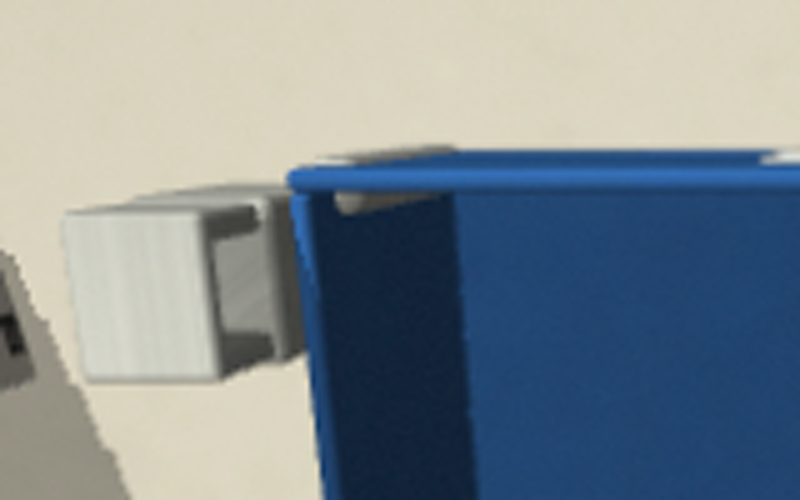

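View pics/w3b.png

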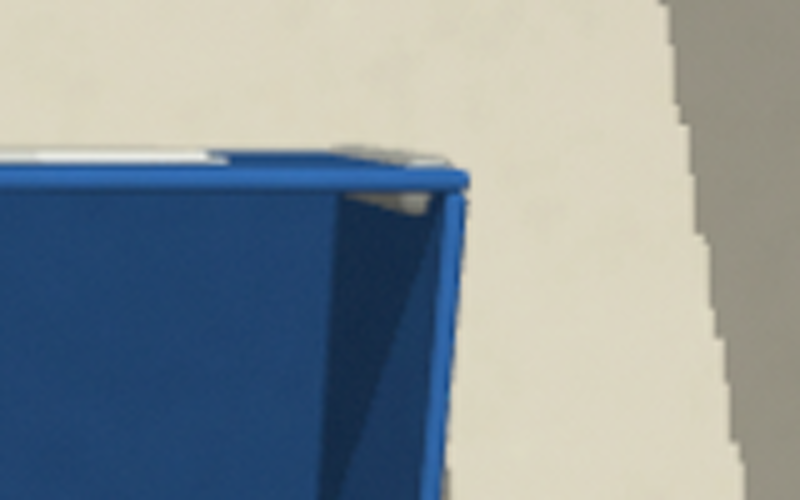

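Run:
```python
from h import *
np.set_printoptions(precision=4,suppress=True)
c=cam("wrist")
a=onz(c,197.6,134,.085);b=onz(c,413.6,134.2,.085); th=np.arctan2(*(b-a)[[1,0]])-np.pi/2
print(a,b,np.linalg.norm(a-b),np.degrees(th))
X=np.array([np.cos(th),np.sin(th),0])
print("centre w",(a+b)/2+.07*X, "scene est .5243 -.0705")
# keeper top corners, top z=.1115
K=[onz(c,140+x/5,100+y/5,.1115) for x,y in [(65,212),(205,210),(220,380),(88,382)]]
for k in K: print(k)
k=np.mean(K,0); d=k-((a+b)/2+.07*X); print("keeper in box",d@X, d@np.array([-X[1],X[0],0]))
```

```text
[ 0.4387 -0.1386  0.085 ] [0.4766 0.0355 0.085 ] 0.1781849254940737 -12.291493263298147
centre w [ 0.526  -0.0665  0.085 ] scene est .5243 -.0705
[ 0.4383 -0.1622  0.1115]
[ 0.4425 -0.1416  0.1115]
[ 0.4673 -0.148   0.1115]
[ 0.4633 -0.1681  0.1115]
keeper in box -0.0526473382464881 -0.10207232622625559
```

Request:
apply_moves:
  plan: [0,0,0.01,0,0,0,0,0,0.03,0,0,0,0,0,0.05,0,0,0,0,0,0.07,0,0,0,0,0,0.09,0,0,0,0,0,0.108,0,0,0,0,0,0.122,0,0,0,0,0,0.134,0,0,0,0,0,0.143,0,0,0,0,0,0.148,0,0,0,0,0,0.15,0,0,0,0,0,0.15,0,0,0]

```text
clock: 6.47
eef_pos: [0.5174, -0.054, 0.035]
tool_rot: [0.108, 0.994, -0.0, -0.0]
ft_force: [-0.6, -0.6, -0.0]
grip_width: 0.0335
```

Request:
apply_moves:
  plan: [0,0,0,0,0,0,0,0,0.001,0,0,0,0,0,0.002,0,0,0,0,0,0.002,0,0,0]

```text
clock: 6.8
eef_pos: [0.5178, -0.0542, 0.0337]
tool_rot: [0.108, 0.994, 0.0, 0.0]
ft_force: [-0.1, 0.5, -0.6]
grip_width: 0.0339
```

Request:
apply_moves:
  plan: [0,0,0.001,0,0,0,0,0,0.002,0,0,0,0,0,0.002,0,0,0]

```text
clock: 7.05
eef_pos: [0.5174, -0.0542, 0.0312]
tool_rot: [0.108, 0.994, 0.0, -0.0]
ft_force: [0.6, -0.4, -0.3]
grip_width: 0.0333
```

Request:
apply_moves:
  plan: [0,0,0.001,0,0,0,0,0,0.001,0,0,0,0,0,0.001,0,0,0]

```text
clock: 7.3
eef_pos: [0.5175, -0.0542, 0.0302]
tool_rot: [0.108, 0.994, -0.0, -0.0]
ft_force: [-0.3, -0.3, -0.1]
grip_width: 0.0338
```

Request:
apply_moves:
  plan: [0,0,0.0005,0,0,0,0,0,0.001,0,0,0,0,0,0.001,0,0,0]

```text
clock: 7.55
eef_pos: [0.5176, -0.0542, 0.0302]
tool_rot: [0.108, 0.994, -0.0, 0.0]
ft_force: [-2.2, 0.5, 5.7]
grip_width: 0.0336
```

Request:
apply_moves:
  plan: [0,0,0.0005,0,0,0,0,0,0.001,0,0,0,0,0,0.001,0,0,0]

```text
clock: 7.8
eef_pos: [0.5176, -0.0542, 0.0301]
tool_rot: [0.108, 0.994, -0.0, 0.001]
ft_force: [-4.4, 0.4, 12.6]
grip_width: 0.0335
```

Contact with the floor at 12 N. Easing 1 mm back, then opening partway.

Request:
apply_moves:
  plan: [0,0,-0.0012,0,0,0,0,0,-0.0012,0,0,0]

```text
clock: 7.97
eef_pos: [0.518, -0.0542, 0.0302]
tool_rot: [0.108, 0.994, 0.0, 0.001]
ft_force: [-1.4, -0.2, 6.7]
grip_width: 0.0335
```

Request:
apply_moves:
  plan: [0,0,0,0,0,0,0,0,0,0,0,0,0,0,0,0,0,0,0,0,0,0,0,0,0,0,0,0,0,0]
  grip: 0.055

```text
clock: 8.38
eef_pos: [0.5174, -0.0542, 0.0292]
tool_rot: [0.108, 0.994, -0.0, -0.0]
ft_force: [0.1, 0.5, -0.3]
grip_width: 0.0552
```

Run:
```python
from h import *
o=sensors.get_obs(); print(o["eef_pos"],o["grip_width"],o["ft_force"],o["clock"])
c=cam("wrist"); cv2.imwrite("pics/w4.png",c["pixels"][:,:,::-1])
```

```text
[ 0.5173513  -0.05417174  0.02920195] 0.05521169618483337 [ 0.12212085  0.5090956  -0.28981011] 8.3833
```

View pics/w4.png

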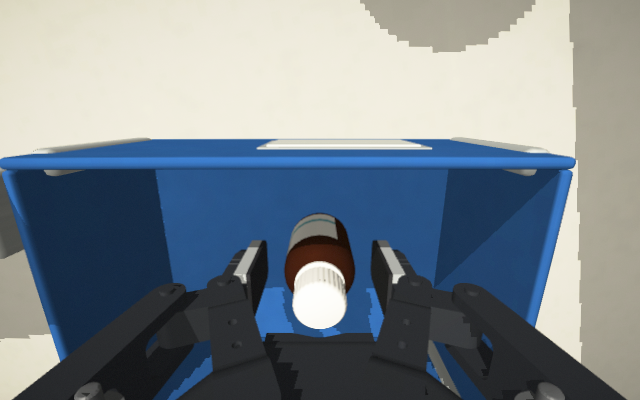

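The bottle stands upright, released, with its cap at (320,305) and clear of both pads. Retreating straight up.

Request:
apply_moves:
  plan: [0,0,-0.006,0,0,0,0,0,-0.018,0,0,0,0,0,-0.036,0,0,0,0,0,-0.06,0,0,0,0,0,-0.088,0,0,0,0,0,-0.118,0,0,0,0,0,-0.148,0,0,0,0,0,-0.178,0,0,0,0,0,-0.208,0,0,0,0,0,-0.235,0,0,0,0,0,-0.255,0,0,0,0,0,-0.265,0,0,0]

```text
clock: 9.43
eef_pos: [0.5185, -0.0543, 0.2986]
tool_rot: [0.108, 0.994, -0.0, 0.003]
ft_force: [-0.1, -1.3, 0.3]
grip_width: 0.0554
```

Request:
apply_moves:
  plan: [0,0,0,0,0,0,0,0,0,0,0,0,0,0,0,0,0,0,0,0,0,0,0,0]
  grip: 0.0

```text
clock: 9.77
eef_pos: [0.5168, -0.0541, 0.2931]
tool_rot: [0.108, 0.994, -0.0, -0.001]
ft_force: [-0.6, 0.2, -0.1]
grip_width: 0.0067
```

Run:
```python
from h import *
o=sensors.get_obs(); print(o["eef_pos"],o["tool_rot"],o["grip_width"],o["joint_pos"],o["clock"])
c=cam("wrist"); cv2.imwrite("pics/w5.png",c["pixels"][:,:,::-1])
c=cam("side"); crop(c,280,100,160,160,4,"pics/d5.png")
```

```text
[ 0.51675482 -0.0541161   0.2930909 ] [ 1.07702889e-01  9.94182130e-01 -1.57598639e-05 -1.40691759e-03] 0.006727056556447399 [-1.04330110e-01  2.66016098e-01  1.97898127e-01  1.50549229e+00
 -2.14397913e-05  1.11494550e-01] 9.7667
```

View pics/w5.png

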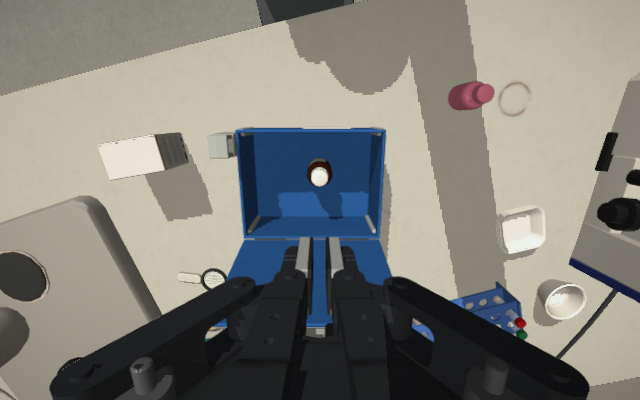

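View pics/d5.png

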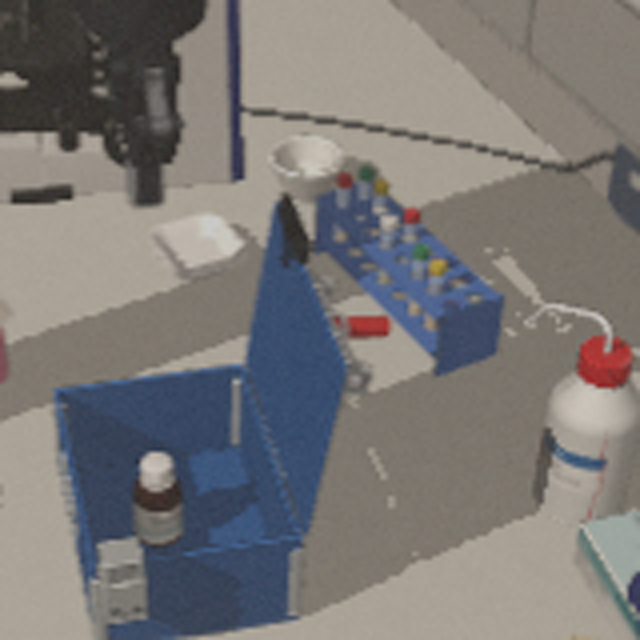

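The bottle stands in the box at wrist (319,175). In the side crop the knob sticks out behind the lid at (370,327) and the black lip is at (290,230).

Run:
```python
from h import *
np.set_printoptions(precision=4,suppress=True)
d=cam("side"); c=cam("scene")
crop(c,320,120,90,110,6,"pics/s6.png")
crop(d,330,140,60,80,7,"pics/d6.png")
w=cam("wrist"); crop(w,215,110,190,150,4,"pics/w6.png")
C=np.array([.526,-.0665]);th=np.radians(-12.3);X=np.array([np.cos(th),np.sin(th)]);Y=np.array([-X[1],X[0]])
def W(b): return np.r_[C+X*b[0]+Y*b[1],b[2]]
for b in [(-.07,.09,.085),(-.07,-.09,.085),(.07,.09,.085),(.07,-.09,.085),(.068,.0862,.085),(-.012,.011,.075)]: print(b,proj(w,W(b)),proj(c,W(b)),proj(d,W(b)))
```

```text
(-0.07, 0.09, 0.085) [386.384  129.2039] [285.1146 210.3653] [293.5806 196.1916]
(-0.07, -0.09, 0.085) [234.6987 129.2961] [318.9797 266.321 ] [303.209  241.3345]
(0.07, 0.09, 0.085) [379.6491 238.5124] [337.4645 190.8902] [340.9972 189.8095]
(0.07, -0.09, 0.085) [243.1852 238.5009] [375.5969 242.4192] [356.1477 233.4081]
(0.068, 0.0862, 0.085) [376.8562 237.1103] [337.4718 192.1427] [340.6153 190.7233]
(-0.012, 0.011, 0.075) [319.7403 175.7519] [322.1036 227.2701] [318.3862 214.4401]
```

View pics/w6.png

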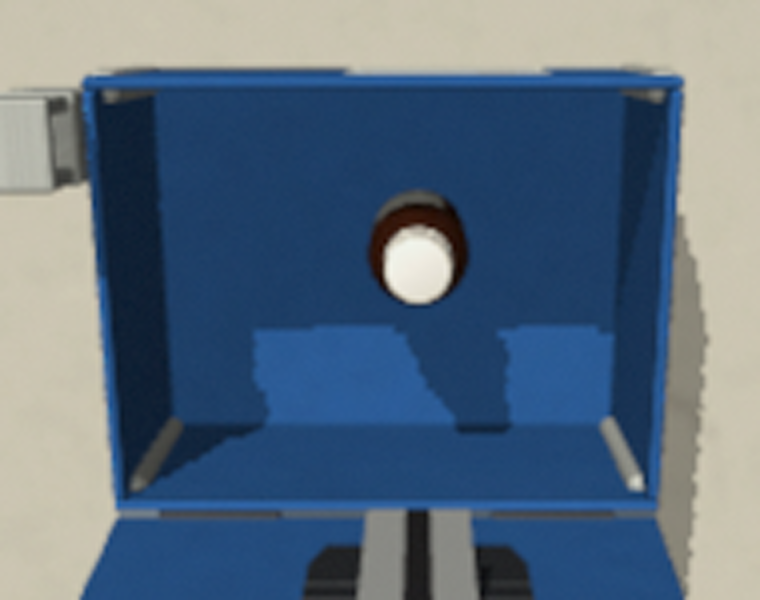

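View pics/s6.png

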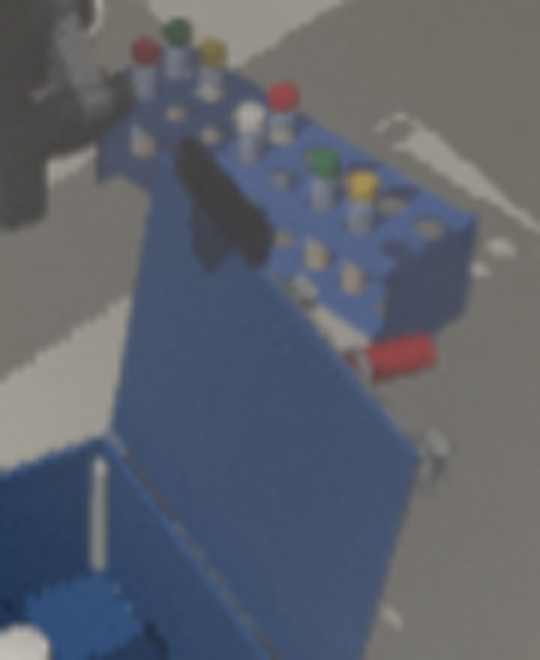

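View pics/d6.png

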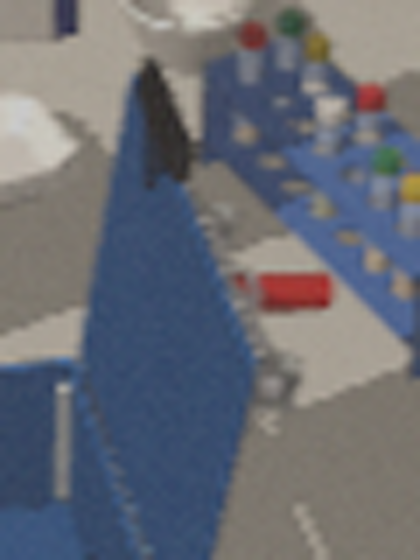

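```bash
cat >> h.py <<'E'
C=np.array([.5255,-.0665]);th=np.radians(-12.3);X=np.array([np.cos(th),np.sin(th)]);Y=np.array([-X[1],X[0]])
def W(b): return np.r_[C+X*b[0]+Y*b[1],b[2]]
def B(w): d=np.asarray(w)[:2]-C; return np.r_[d@X,d@Y,w[2]]
def lidpt(t,r,y,h): return W((.07-r*np.cos(t)+h*np.sin(t), y, .0855+r*np.sin(t)+h*np.cos(t)))
E
python3 - <<'E'
from h import *
np.set_printoptions(precision=3,suppress=True)
c=cam("scene");d=cam("side")
print("obs corner (389.7,195.8) (366.1,192.1)")
for t in (1.65,1.7,1.75,1.8,1.85): print(t,proj(c,lidpt(t,.142,-.089,0)),proj(d,lidpt(t,.142,-.089,0)))
print("lip L top scene (351.3,143.3) side", (330+148/7,140+58/7),"lip R top scene (364.2,159)", "side",(330+188/7,140+180/7))
for t in (1.65,1.7,1.75,1.8):
  for y in (.07,.01): print(t,y,proj(c,lidpt(t,.159,y,2e-3)),proj(d,lidpt(t,.159,y,2e-3)))
print("knob tip scene",(320+430/6,120+350/6),"side",(330+325/7,140+290/7))
k,e=two(c,(320+430/6,120+350/6),d,(330+325/7,140+290/7)); print(B(k),e)
E
```

```text
obs corner (389.7,195.8) (366.1,192.1)
1.65 [385.251 196.126] [362.73  191.302]
1.7 [388.216 195.21 ] [365.561 191.149]
1.75 [391.126 194.43 ] [368.357 191.11 ]
1.8 [393.971 193.786] [371.108 191.185]
1.85 [396.744 193.28 ] [373.806 191.373]
lip L top scene (351.3,143.3) side (351.14285714285717, 148.28571428571428) lip R top scene (364.2,159) side (356.85714285714283, 165.71428571428572)
1.65 0.07 [348.311 143.618] [348.751 148.223]
1.65 0.01 [362.155 159.864] [354.27  161.403]
1.7 0.07 [351.455 142.881] [351.633 148.165]
1.7 0.01 [365.374 159.047] [357.263 161.32 ]
1.75 0.07 [354.55  142.297] [354.48  148.231]
1.75 0.01 [368.538 158.383] [360.217 161.366]
1.8 0.07 [357.586 141.865] [357.284 148.422]
1.8 0.01 [371.636 157.875] [363.124 161.537]
knob tip scene (391.6666666666667, 178.33333333333334) side (376.42857142857144, 181.42857142857144)
[ 0.133 -0.036  0.207] 0.0010297492685800746
```

Request:
apply_moves:
  plan: [-0.006,0.002,0,0,0,0,-0.02,0.006,0,0,0,0,-0.04,0.011,0,0,0,0,-0.06,0.016,0,0,0,0,-0.08,0.021,0,0,0,0,-0.1,0.026,0,0,0,0,-0.118,0.031,0,0,0,0,-0.13,0.034,0,0,0,0,-0.136,0.035,0,0,0,0,-0.136,0.035,0,0,0,0,-0.136,0.035,0,0,0,0,-0.136,0.035,0,0,0,0]

```text
clock: 11.12
eef_pos: [0.6577, -0.0491, 0.2944]
tool_rot: [0.108, 0.994, -0.0, -0.0]
ft_force: [-0.4, 0.1, -0.5]
grip_width: -0.0002
```

Run:
```python
from h import *
np.set_printoptions(precision=4,suppress=True)
o=sensors.get_obs(); print(B(o["eef_pos"]),o["tool_rot"],o["grip_width"],o["joint_pos"],o["clock"])
c=cam("scene"); crop(c,280,50,160,180,3,"pics/s7.png")
c=cam("side"); crop(c,280,50,160,180,3,"pics/d7.png")
c=cam("wrist"); cv2.imwrite("pics/w7.png",c["pixels"][:,:,::-1])
a=cv2.imread("pics/s7.png");b=cv2.imread("pics/d7.png"); cv2.imwrite("pics/sd7.png",cv2.resize(np.hstack([a,b]),None,fx=.8,fy=.8))
```

```text
[0.1254 0.0452 0.2944] [ 0.1077  0.9942 -0.     -0.0002] -0.00019449018431460613 [-0.0745  0.5814  0.6796  1.6694 -0.      0.1413] 11.1167
```

View pics/sd7.png

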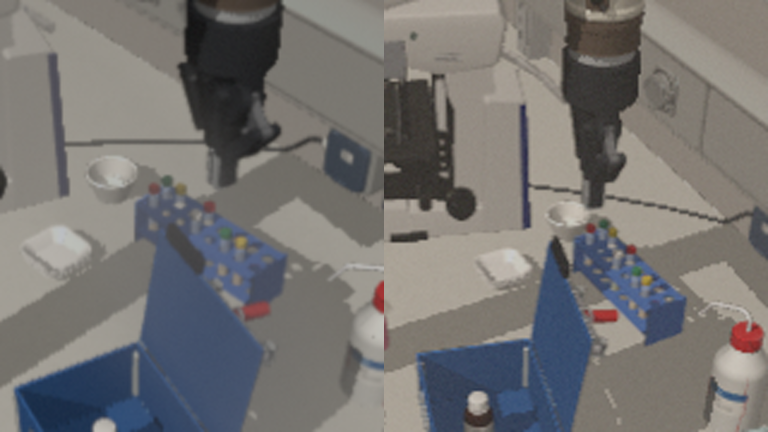

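View pics/w7.png

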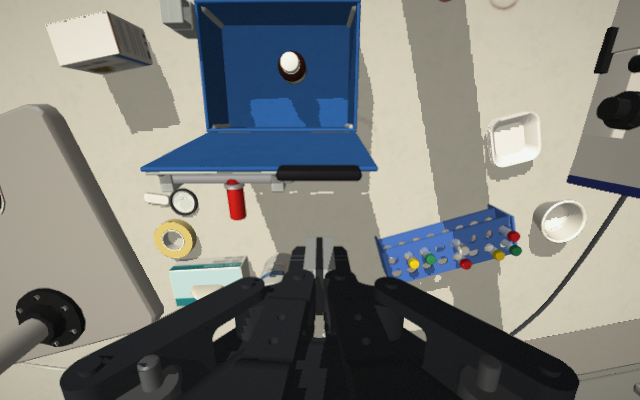

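The fingers (col 319) are behind the lid, lined up with the black lip (277–361, row 173). The knob at (235,200) is well to one side, so I'm going down behind the lid.

Request:
apply_moves:
  plan: [0,0,0.01,0,0,0,0,0,0.03,0,0,0,0,0,0.05,0,0,0,0,0,0.068,0,0,0,0,0,0.082,0,0,0,0,0,0.09,0,0,0,0,0,0.09,0,0,0,0,0,0.09,0,0,0]

```text
clock: 11.93
eef_pos: [0.6577, -0.0491, 0.2049]
tool_rot: [0.108, 0.994, 0.0, -0.0]
ft_force: [0.6, -0.0, 0.5]
grip_width: 0.0003
```

Run:
```python
from h import *
np.set_printoptions(precision=4,suppress=True)
o=sensors.get_obs(); b0=B(o["eef_pos"]); print(b0,o["ft_force"],o["clock"])
for t in np.arange(1.6,-.01,-.1):
    r=.125; F=(.07-r*np.cos(t)+.004*np.sin(t),.0855+r*np.sin(t)+.004*np.cos(t))
    T=(F[0]+.011,F[1]); print(round(t,2),"box",np.round(T,4),"tool tx,tz",np.round([-(T[0]-b0[0]),-(T[1]-b0[2])],4))
```

```text
[0.1254 0.0451 0.2049] [ 0.621  -0.0359  0.5463] 11.9333
1.6 box [0.0886 0.2103] tool tx,tz [ 0.0368 -0.0054]
1.5 box [0.0761 0.2105] tool tx,tz [ 0.0493 -0.0055]
1.4 box [0.0637 0.2094] tool tx,tz [ 0.0618 -0.0044]
1.3 box [0.0514 0.207 ] tool tx,tz [ 0.074  -0.0021]
1.2 box [0.0394 0.2035] tool tx,tz [0.086  0.0015]
1.1 box [0.0279 0.1987] tool tx,tz [0.0976 0.0062]
1.0 box [0.0168 0.1928] tool tx,tz [0.1086 0.0121]
0.9 box [0.0064 0.1859] tool tx,tz [0.119 0.019]
0.8 box [-0.0032  0.178 ] tool tx,tz [0.1287 0.027 ]
0.7 box [-0.012   0.1691] tool tx,tz [0.1375 0.0358]
0.6 box [-0.0199  0.1594] tool tx,tz [0.1454 0.0455]
0.5 box [-0.0268  0.1489] tool tx,tz [0.1522 0.056 ]
0.4 box [-0.0326  0.1379] tool tx,tz [0.158  0.0671]
0.3 box [-0.0372  0.1263] tool tx,tz [0.1627 0.0787]
0.2 box [-0.0407  0.1143] tool tx,tz [0.1662 0.0907]
0.1 box [-0.043  0.102] tool tx,tz [0.1684 0.103 ]
-0.0 box [-0.044   0.0895] tool tx,tz [0.1694 0.1154]
```

Request:
apply_moves:
  plan: [0.008,0,0,0,0,0,0.016,0,0,0,0,0,0.024,0,0,0,0,0,0.032,0,0,0,0,0,0.04,0,0,0,0,0,0.048,0,0,0,0,0,0.056,0,0,0,0,0,0.064,0,0,0,0,0,0.074,0,0,0,0,0,0.086,0,0.0015,0,0,0,0.086,0,0.0015,0,0,0]

```text
clock: 12.85
eef_pos: [0.5737, -0.0305, 0.2052]
tool_rot: [0.108, 0.994, 0.0, 0.002]
ft_force: [0.5, 1.2, -1.5]
grip_width: -0.0001
```

Run:
```python
from h import *
np.set_printoptions(precision=4,suppress=True)
o=sensors.get_obs(); print(B(o["eef_pos"]),o["ft_force"],o["clock"])
c=cam("scene"); crop(c,260,80,160,180,3,"pics/s8.png")
c=cam("side"); crop(c,260,80,160,180,3,"pics/d8.png")
a=cv2.imread("pics/s8.png");b=cv2.imread("pics/d8.png"); cv2.imwrite("pics/sd8.png",cv2.resize(np.hstack([a,b]),None,fx=.8,fy=.8))
```

```text
[0.0394 0.0454 0.2052] [ 0.4975  1.2068 -1.4732] 12.85
```

View pics/sd8.png

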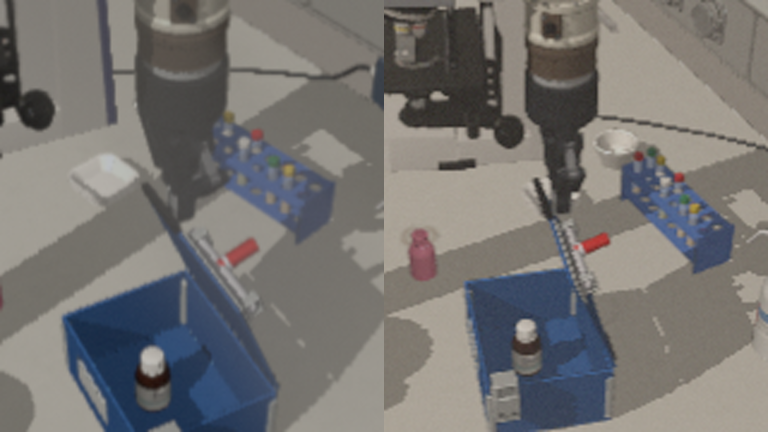

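The fingers are tilting the lid forward (now about 1.2 rad), with the bottle still standing. Following the arc down.

Request:
apply_moves:
  plan: [0.0116,0,0.0047,0,0,0,0.0226,0,0.0106,0,0,0,0.033,0,0.0175,0,0,0,0.0427,0,0.0255,0,0,0,0.0515,0,0.0343,0,0,0,0.0594,0,0.044,0,0,0,0.0662,0,0.0545,0,0,0,0.072,0,0.0656,0,0,0,0.0767,0,0.0772,0,0,0,0.0802,0,0.0892,0,0,0,0.0824,0,0.1,0,0,0,0.0824,0,0.1,0,0,0]

```text
clock: 13.95
eef_pos: [0.4924, -0.013, 0.1016]
tool_rot: [0.108, 0.994, -0.0, -0.002]
ft_force: [-0.2, 0.2, -1.0]
grip_width: 0.0
```

Request:
apply_moves:
  plan: [0.0005,0,0.003,0,0,0,0.001,0,0.006,0,0,0,0.001,0,0.009,0,0,0,0.001,0,0.012,0,0,0,0.001,0,0.012,0,0,0]

```text
clock: 14.37
eef_pos: [0.4925, -0.0129, 0.0908]
tool_rot: [0.108, 0.994, -0.0, 0.0]
ft_force: [1.0, 0.6, 0.7]
grip_width: -0.0
```

Run:
```python
from h import *
np.set_printoptions(precision=4,suppress=True)
o=sensors.get_obs(); print(B(o["eef_pos"]),o["ft_force"],o["clock"])
c=cam("scene"); crop(c,260,130,160,180,3,"pics/s9.png")
c=cam("side"); crop(c,260,130,160,180,3,"pics/d9.png")
a=cv2.imread("pics/s9.png");b=cv2.imread("pics/d9.png"); cv2.imwrite("pics/sd9.png",cv2.resize(np.hstack([a,b]),None,fx=.8,fy=.8))
```

```text
[-0.0436  0.0454  0.0908] [1.0317 0.6232 0.7062] 14.3667
```

View pics/sd9.png

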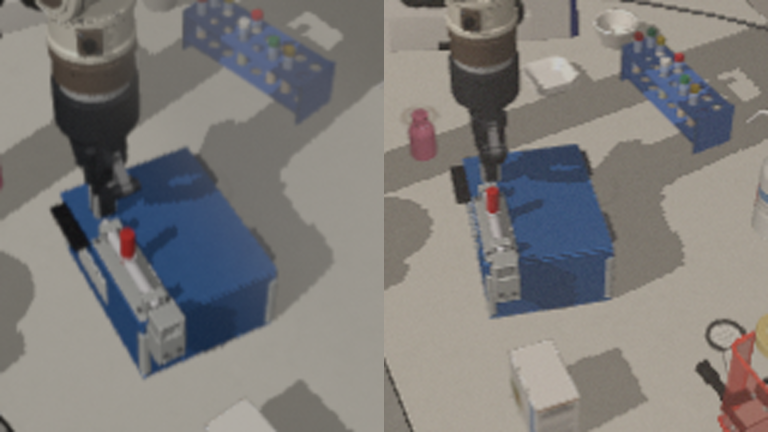

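Request:
apply_moves:
  plan: [0,0,0.001,0,0,0,0,0,0.0015,0,0,0,0,0,0.002,0,0,0,0,0,0.002,0,0,0]

```text
clock: 14.8
eef_pos: [0.4926, -0.0129, 0.0896]
tool_rot: [0.108, 0.994, 0.0, 0.0]
ft_force: [-1.5, -0.7, 3.1]
grip_width: 0.0001
```

Request:
apply_moves:
  plan: [0,0,0.001,0,0,0,0,0,0.0015,0,0,0,0,0,0.0015,0,0,0]

```text
clock: 15.05
eef_pos: [0.4926, -0.0128, 0.0894]
tool_rot: [0.108, 0.994, 0.0, 0.001]
ft_force: [-5.0, 0.5, 13.6]
grip_width: -0.0002
```

Solid stop at z = 0.0894, where the lid's face should be when shut. One last press, then lift.

Request:
apply_moves:
  plan: [0,0,0.001,0,0,0,0,0,0.001,0,0,0,0,0,0.001,0,0,0]

```text
clock: 15.3
eef_pos: [0.4926, -0.0128, 0.0893]
tool_rot: [0.108, 0.994, 0.0, 0.001]
ft_force: [-7.3, 0.2, 20.1]
grip_width: 0.0002
```

Request:
apply_moves:
  plan: [0,0,-0.01,0,0,0,0,0,-0.03,0,0,0,0,0,-0.055,0,0,0,0,0,-0.08,0,0,0,0,0,-0.1,0,0,0,0,0,-0.11,0,0,0,0,0,-0.11,0,0,0,0,0,-0.11,0,0,0,0,0,-0.11,0,0,0]

```text
clock: 16.05
eef_pos: [0.4915, -0.0128, 0.195]
tool_rot: [0.108, 0.994, -0.0, -0.001]
ft_force: [-0.6, -0.4, 0.0]
grip_width: -0.0001
```

Run:
```python
from h import *
np.set_printoptions(precision=4,suppress=True)
o=sensors.get_obs(); print(B(o["eef_pos"]),o["ft_force"],o["clock"])
c=cam("wrist"); cv2.imwrite("pics/w10.png",c["pixels"][:,:,::-1])
s=cam("scene"); crop(s,270,160,120,130,5,"pics/s10.png")
d=cam("side"); crop(d,270,160,120,130,5,"pics/d10.png")
def red(c):
    h=cv2.cvtColor(c["pixels"],cv2.COLOR_RGB2HSV); m=(((h[:,:,0]<6)|(h[:,:,0]>174))&(h[:,:,1]>170)&(h[:,:,2]>60)).astype(np.uint8)
    n,l,st,ce=cv2.connectedComponentsWithStats(m); return [(st[i].tolist(),ce[i]) for i in range(1,n) if st[i,4]>15]
for n,q in (("w",c),("s",s),("d",d)): print(n,red(q))
for q in (c,s,d): print(proj(q,W((-.052,-.036,.1375))),proj(q,W((-.052,-.036,.1105))), proj(q,lidpt(0,.142,.089,.004)),proj(q,lidpt(0,.142,-.089,.004)))
```

```text
[-0.0447  0.0452  0.195 ] [-0.5712 -0.4457  0.0246] 16.05
w [([214, 191, 27, 26, 444], array([227.2252, 203.6937]))]
s [([437, 168, 13, 12, 99], array([442.7172, 173.9697])), ([310, 226, 5, 11, 46], array([312.3913, 230.8478]))]
d [([426, 185, 11, 11, 41], array([429.6341, 190.1951]))]
[207.883  209.1196] [220.0912 199.213 ] [369.4724 170.5768] [165.7015 170.7638]
[314.6169 230.241 ] [314.9343 238.1907] [284.193  209.7561] [317.6991 265.2275]
[305.7969 211.4183] [306.2028 218.9132] [292.6841 195.3756] [302.1187 240.0279]
```

View pics/w10.png

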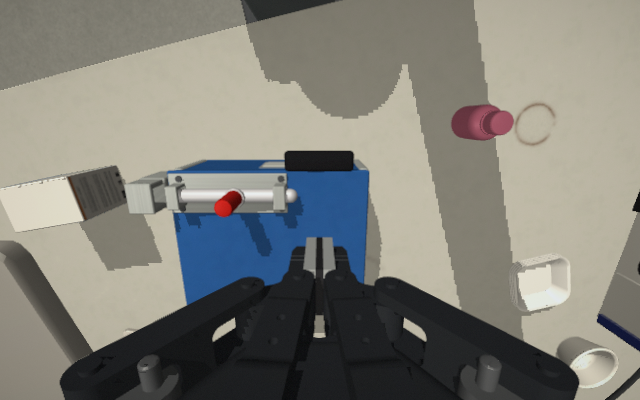

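View pics/s10.png

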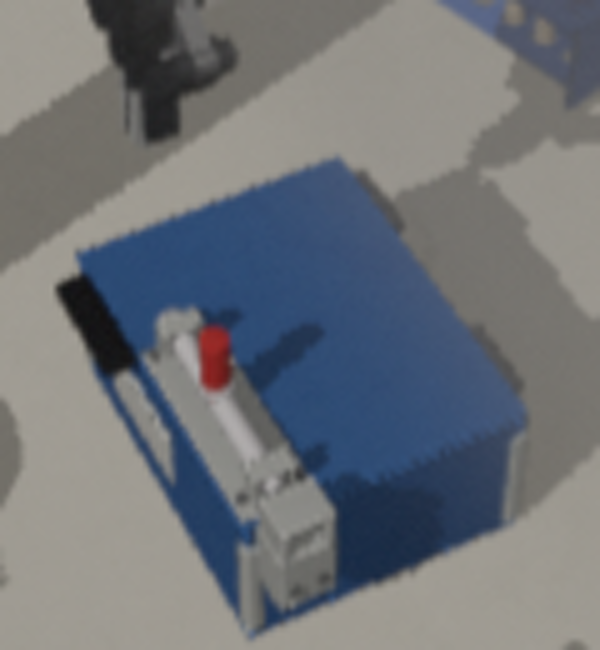

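View pics/d10.png

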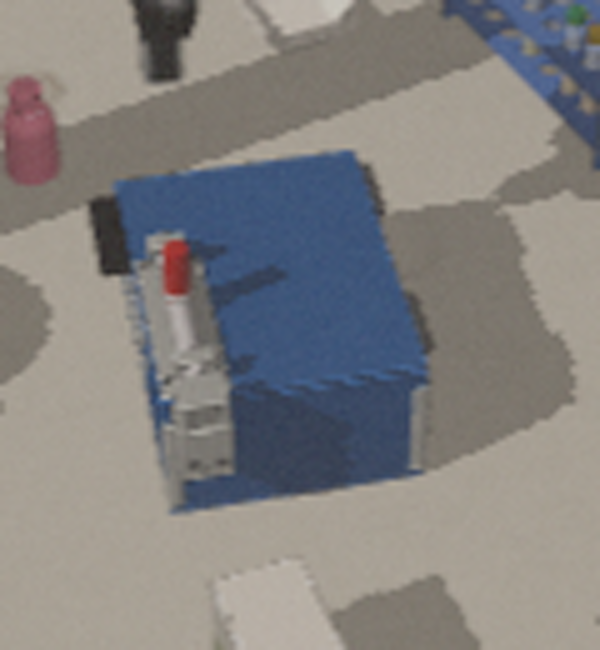

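The lid is shut flush. The knob's top is at about wrist (222,207) and scene (313,227).

Run:
```python
from h import *
np.set_printoptions(precision=4,suppress=True)
o=sensors.get_obs(); print(B(o["eef_pos"]),o["tool_rot"])
c=cam("wrist"); crop(c,120,150,200,80,4,"pics/w11.png")
s=cam("scene"); d=cam("side")
print(B(onz(c,222,207,.1375)),B(onz(s,313,226.8,.1375)),B(onz(d,270+176/5,160+243/5,.1375)))
```

```text
[-0.0447  0.0452  0.195 ] [ 0.1077  0.9942 -0.0001 -0.0015]
[-0.0537 -0.0255  0.1375] [-0.0509 -0.0259  0.1375] [-0.0518 -0.0251  0.1375]
```

View pics/w11.png

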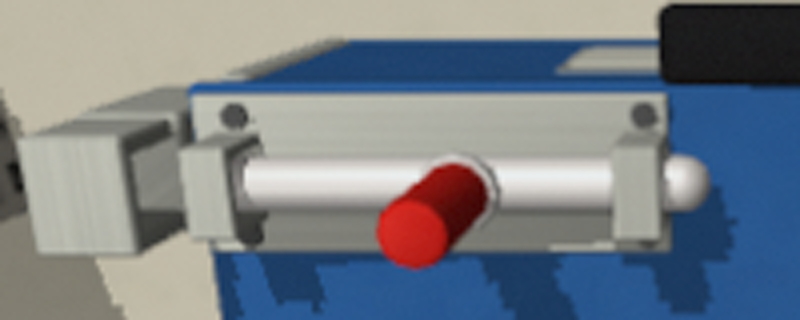

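Request:
apply_moves:
  plan: [0.001,-0.008,0,0,0,0,0.003,-0.024,0,0,0,0,0.005,-0.042,0,0,0,0,0.006,-0.058,0,0,0,0,0.007,-0.068,0,0,0,0,0.0073,-0.0707,0,0,0,0,0.0073,-0.0707,0,0,0,0,0.0073,-0.0707,0,0,0,0]
  grip: 0.045

```text
clock: 17.02
eef_pos: [0.4702, -0.0802, 0.1965]
tool_rot: [0.108, 0.994, 0.0, 0.0]
ft_force: [0.2, 0.9, -0.3]
grip_width: 0.0451
```

Run:
```python
from h import *
np.set_printoptions(precision=4,suppress=True)
o=sensors.get_obs(); print(B(o["eef_pos"]),o["tool_rot"],o["grip_width"],o["clock"])
c=cam("wrist"); cv2.imwrite("pics/w12.png",c["pixels"][:,:,::-1])
h=cv2.cvtColor(c["pixels"],cv2.COLOR_RGB2HSV); m=(((h[:,:,0]<6)|(h[:,:,0]>174))&(h[:,:,1]>170)&(h[:,:,2]>60)); v,u=np.nonzero(m); print(u.min(),u.max(),v.min(),v.max())
print(proj(c,np.r_[o["eef_pos"][:2],.1375]))
```

```text
[-0.0511 -0.0252  0.1965] [0.1078 0.9942 0.0002 0.0001] 0.0451416913513984 17.0167
310 327 198 223
[318.9876 217.7455]
```

View pics/w12.png

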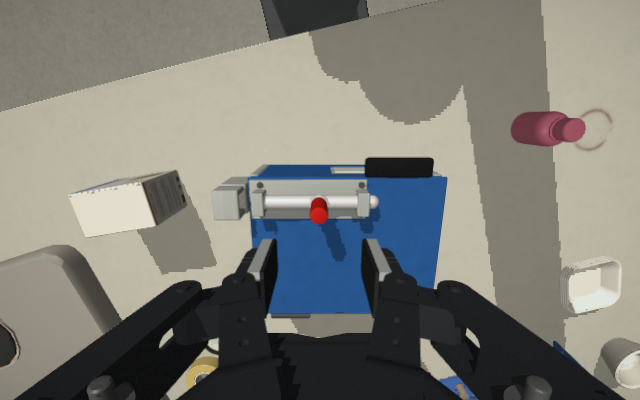

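The knob (319,215) is centred between the pads. Going down to z≈0.117 and closing gently on it.

Request:
apply_moves:
  plan: [0.0015,0,0.01,0,0,0,0.0015,0,0.028,0,0,0,0.0015,0,0.046,0,0,0,0.0015,0,0.06,0,0,0,0.0015,0,0.071,0,0,0,0.0015,0,0.077,0,0,0,0.0015,0,0.079,0,0,0,0.0015,0,0.079,0,0,0,0.0015,0,0.079,0,0,0]

```text
clock: 17.82
eef_pos: [0.4692, -0.0798, 0.1181]
tool_rot: [0.107, 0.994, -0.0, 0.0]
ft_force: [-0.3, -0.2, -0.4]
grip_width: 0.045
```

Request:
apply_moves:
  plan: [0,0,0,0,0,0,0,0,0,0,0,0,0,0,0,0,0,0,0,0,0,0,0,0,0,0,0,0,0,0,0,0,0,0,0,0]
  grip: 0.01

```text
clock: 18.32
eef_pos: [0.4692, -0.0802, 0.1183]
tool_rot: [0.108, 0.994, -0.0, 0.001]
ft_force: [-1.4, -0.5, 5.0]
grip_width: 0.0114
```

Run:
```python
from h import *
np.set_printoptions(precision=4,suppress=True)
o=sensors.get_obs(); print(B(o["eef_pos"]),o["tool_rot"],o["grip_width"],o["ft_force"],o["clock"])
c=cam("wrist"); cv2.imwrite("pics/w13.png",c["pixels"][:,:,::-1])
```

```text
[-0.0521 -0.0254  0.1183] [ 0.1078  0.9942 -0.0001  0.0008] 0.011437643516405272 [-1.3967 -0.4836  4.9524] 18.3167
```

View pics/w13.png

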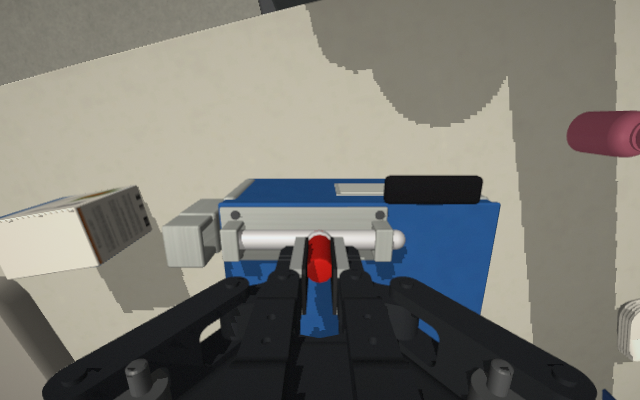

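Knob gripped. Sliding toward −y in steps.

Request:
apply_moves:
  plan: [0,-0.003,0,0,0,0,0,-0.006,0,0,0,0,0,-0.009,0,0,0,0,0,-0.012,0,0,0,0,0,-0.015,0,0,0,0,0,-0.018,0,0,0,0,0,-0.021,0,0,0,0,0,-0.024,0,0,0,0,0,-0.027,0,0,0,0,0,-0.028,0,0,0,0,0,-0.028,0,0,0]

```text
$.plan: bad value
```

Request:
apply_moves:
  plan: [0,-0.0015,0,0,0,0,0,-0.003,0,0,0,0,0,-0.004,0,0,0,0,0,-0.004,0,0,0]

```text
$.plan: bad value
```

Run:
```python
from h import *
np.set_printoptions(precision=4,suppress=True)
o=sensors.get_obs(); print(B(o["eef_pos"]),o["tool_rot"],o["grip_width"],o["ft_force"],o["clock"])
```

```text
[-0.0521 -0.0254  0.1183] [ 0.1078  0.9942 -0.0001  0.0008] 0.011388090226762626 [-1.6645 -0.2268  5.9386] 18.3667
```

Both plans were refused because their last rows were one number short. Nothing moved, so I'm resending them corrected.

Request:
apply_moves:
  plan: [0,-0.003,0,0,0,0,0,-0.006,0,0,0,0,0,-0.009,0,0,0,0,0,-0.012,0,0,0,0,0,-0.015,0,0,0,0,0,-0.018,0,0,0,0,0,-0.021,0,0,0,0,0,-0.024,0,0,0,0,0,-0.027,0,0,0,0,0,-0.028,0,0,0,0,0,-0.028,0,0,0,0]

```text
clock: 19.28
eef_pos: [0.4633, -0.107, 0.1183]
tool_rot: [0.108, 0.994, 0.001, 0.001]
ft_force: [0.4, 2.1, 6.1]
grip_width: 0.0113
```

Request:
apply_moves:
  plan: [0,-0.0015,0,0,0,0,0,-0.003,0,0,0,0,0,-0.004,0,0,0,0,0,-0.004,0,0,0,0]

```text
clock: 19.62
eef_pos: [0.4625, -0.1108, 0.1183]
tool_rot: [0.107, 0.994, 0.001, 0.001]
ft_force: [-0.1, 1.6, 5.4]
grip_width: 0.0115
```

Run:
```python
from h import *
np.set_printoptions(precision=4,suppress=True)
o=sensors.get_obs(); print(B(o["eef_pos"]),o["tool_rot"],o["grip_width"],o["ft_force"],o["clock"])
```

```text
[-0.0521 -0.0567  0.1183] [0.1075 0.9942 0.0008 0.0009] 0.011491464349520374 [-0.1479  1.5813  5.4376] 19.6167
```

Moved 31 mm so far with about 2 N of friction. Continuing in small steps to the stop.

Request:
apply_moves:
  plan: [0,-0.001,0,0,0,0,0,-0.002,0,0,0,0,0,-0.003,0,0,0,0,0,-0.003,0,0,0,0]

```text
clock: 19.95
eef_pos: [0.4619, -0.1137, 0.1183]
tool_rot: [0.107, 0.994, 0.001, 0.001]
ft_force: [0.5, 1.2, 5.0]
grip_width: 0.0115
```

Request:
apply_moves:
  plan: [0,-0.001,0,0,0,0,0,-0.002,0,0,0,0,0,-0.002,0,0,0,0]

```text
clock: 20.2
eef_pos: [0.4614, -0.1156, 0.1183]
tool_rot: [0.108, 0.994, 0.001, 0.001]
ft_force: [-0.9, 2.1, 5.6]
grip_width: 0.0113
```

Request:
apply_moves:
  plan: [0,-0.001,0,0,0,0,0,-0.002,0,0,0,0,0,-0.002,0,0,0,0]

```text
clock: 20.45
eef_pos: [0.4613, -0.1163, 0.1182]
tool_rot: [0.107, 0.994, 0.002, 0.001]
ft_force: [0.3, 7.4, 5.2]
grip_width: 0.0115
```

Request:
apply_moves:
  plan: [0,-0.001,0,0,0,0,0,-0.0015,0,0,0,0,0,-0.0015,0,0,0,0]

```text
clock: 20.7
eef_pos: [0.4613, -0.1164, 0.1182]
tool_rot: [0.107, 0.994, 0.004, 0.001]
ft_force: [1.8, 9.8, 4.9]
grip_width: 0.0117
```

Run:
```python
from h import *
np.set_printoptions(precision=4,suppress=True)
o=sensors.get_obs(); print(B(o["eef_pos"]),o["tool_rot"],o["grip_width"],o["ft_force"],o["clock"])
c=cam("wrist"); cv2.imwrite("pics/w14.png",c["pixels"][:,:,::-1])
```

```text
[-0.0521 -0.0625  0.1182] [0.1066 0.9943 0.0037 0.0012] 0.011655353131533597 [1.7539 9.7852 4.8943] 20.7
```

View pics/w14.png

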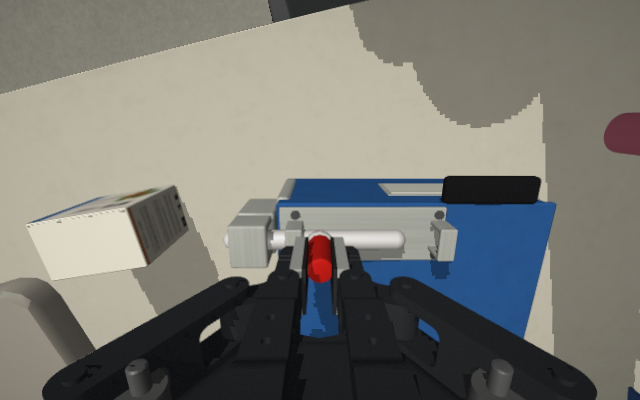

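The bolt's tip shows beyond the keeper at (226,240), and the push met a solid stop. Releasing and rising.

Request:
apply_moves:
  plan: [0,0,0,0,0,0,0,0,0,0,0,0,0,0,0,0,0,0,0,0,0,0,0,0,0,0,0,0,0,0]
  grip: 0.045

```text
clock: 21.17
eef_pos: [0.4598, -0.1198, 0.1173]
tool_rot: [0.108, 0.994, -0.0, -0.0]
ft_force: [-1.1, -0.6, -0.7]
grip_width: 0.0453
```

Request:
apply_moves:
  plan: [0,0,-0.008,0,0,0,0,0,-0.025,0,0,0,0,0,-0.045,0,0,0,0,0,-0.065,0,0,0,0,0,-0.085,0,0,0,0,0,-0.1,0,0,0,0,0,-0.1,0,0,0,0,0,-0.1,0,0,0,0,0,-0.1,0,0,0]

```text
clock: 21.92
eef_pos: [0.4595, -0.1196, 0.2169]
tool_rot: [0.108, 0.994, 0.0, -0.0]
ft_force: [-0.2, 0.0, -0.4]
grip_width: 0.0451
```

Run:
```python
from h import *
np.set_printoptions(precision=4,suppress=True)
o=sensors.get_obs(); print(B(o["eef_pos"]),o["grip_width"],o["ft_force"],o["clock"])
c=cam("wrist"); crop(c,190,130,260,150,3,"pics/w15.png")
s=cam("scene"); crop(s,270,160,120,130,5,"pics/s15.png")
```

```text
[-0.0532 -0.0659  0.2169] 0.04509174200238453 [-0.2091  0.0294 -0.4245] 21.9167
```

View pics/w15.png

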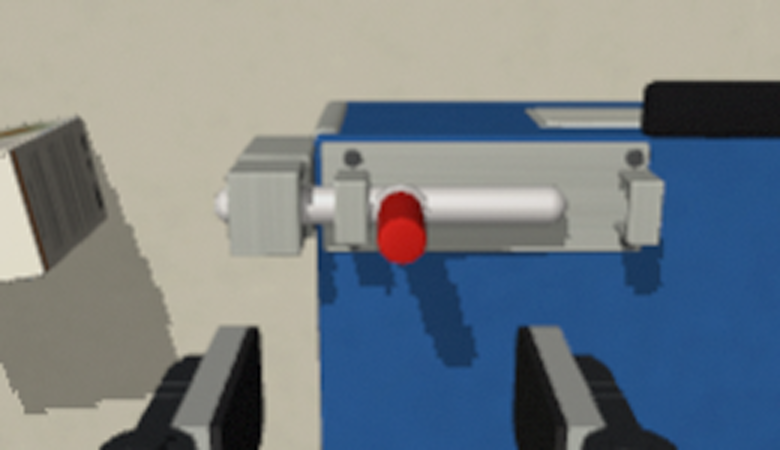

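View pics/s15.png

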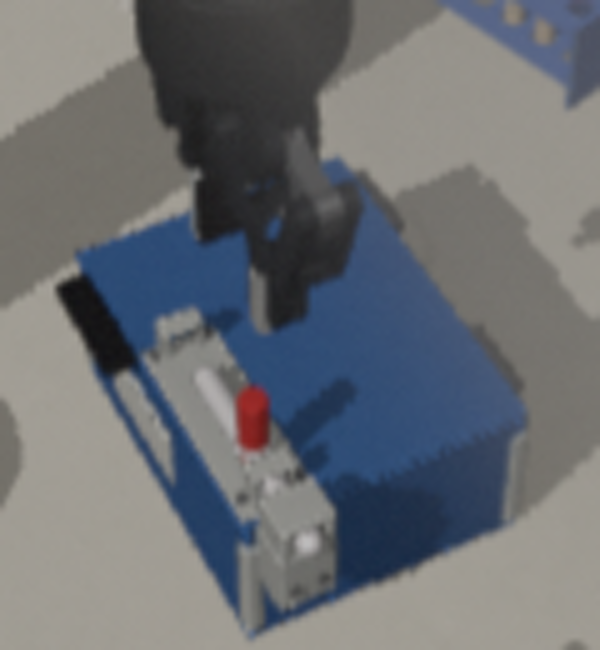

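The bolt runs through the keeper, with its tip protruding at crop (217,205). Checking the travel in numbers.

Run:
```python
from h import *
np.set_printoptions(precision=4,suppress=True)
c=cam("wrist"); s=cam("scene"); d=cam("side")
f=lambda x,y,z:B(onz(c,190+x/3,130+y/3,z))
print("tip",f(215,205,.0995),"keeper outer top edge",f(230,215,.1115),"inner",f(300,215,.1115),"bolt tail",f(566,203,.0995),"knob top",f(402,242,.1375))
print("knob scene",B(onz(s,270+253/5,160+393/5,.1375)))
print("red centroid shift base: start knob y -.0255")
```

```text
tip [-0.0527 -0.1195  0.0995] keeper outer top edge [-0.0529 -0.1127  0.1115] inner [-0.0529 -0.0918  0.1115] bolt tail [-0.0534 -0.0102  0.0995] knob top [-0.0529 -0.0619  0.1375]
knob scene [-0.0508 -0.062   0.1375]
red centroid shift base: start knob y -.0255
```

The tip is 27.7 mm past the keeper mouth (28 mm is fully home), which puts travel at about 39.7 mm. Handing in.

Run:
```python
from h import *
bot.job_done(); print(sensors.get_obs()["clock"])
```

```text
the job is handed in; nothing more can be done
the job is handed in; nothing more can be done
```

The brown bottle is in the blue box, the lid is shut and the bolt is home. I handed the job in at about 22 s of the 69 s allowed; no verdict is reported.

**What I did**
1. I gripped the brown white-capped bottle and lowered it until it touched the box floor (12 N). Then I let go and backed straight up.
2. I pushed the lid over from behind and pressed it down to a solid stop.
3. I gripped the red knob and slid the bolt until it met its stop, then released it and lifted clear.

**Last checks**
- **Bottle:** it stood upright and free, about 12 mm in front of and 11 mm left of the box's middle. I last saw it upright just before the lid hid it, with the lid at about 1.2 rad.
- **Lid:** the finger tips stopped at a height of 89.4 mm, against 89.5 mm expected for the shut face. The lid's corners lie where the shut lid should be.
- **Bolt:** the knob moved about 36.5 mm, and the tip is 27.7 mm past the keeper's mouth. That puts travel at about 39.7 of 40 mm, with the tip showing about 6 to 7 mm beyond the keeper.
- **Other objects:** I did not touch the carton, boats, lens or pink bottle, and they look unmoved in the views that show them. I did not measure this.

**What failed or disagreed**
- The fixed-camera and wrist-camera positions of the bottle differed by about 5 mm, and those of the box by about 4 mm. I used the wrist values, and the grasp confirmed them.
- Two bolt moves were refused because I left a number out of each. Nothing moved, and I resent them corrected.

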